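# Prop the bin lid on its stay

### The job

Two white dry-goods bins with hinged wooden lids stand on the cold cooktop. Open the lid of the wider bin and leave it propped on its steel stay, so that one hand can reach in: lift it by its bar handle until the stay catches, ease it down onto the stay without letting it drop, and let go. Leave the narrow bin shut and the teaspoon where it lies.

Things in the scene. Friction and masses are not known exactly. Their poses are not given: they have to be found in the camera images.
- wide_bin: The wider bin: white box 190 mm deep (its x), 180 mm wide (y), rim 100 mm above the cooktop, fixed in place. Origin: centre of its underside; +x points from its front (handle side) to its hinge, z up. The hinge axis runs along y through (+95, 0, 100) mm. The wooden lid (194 x 224 mm, top 112 mm high when shut) opens upward about it.
- wide_bin_handle (a point): Middle of the wide bin's handle, a round steel bar 10 mm thick, 72 mm long, along the bin's y, held in front of the lid by a leg at each end. Lid shut: at (-125, 0, 135) mm in the bin's frame, 26 mm before the lid's edge and 23 mm above its top. Pinched from above, front and back, the bar turns in the fingers as the lid swings; the lid clears tips up to 25 mm below the bar's centre.
- wide_bin_roller (a point): Centre of the roller foot of the wide bin's stay: a 145 mm steel strap that pivots under the lid's edge on the bin's right (-y) side; its roller runs on a rail on the bin's side. When the lid passes 0.87 rad (50 degrees) the roller drops by its own weight off a 6 mm tooth; lowered after that, the lid rests on the stay at about 0.77 rad (44 degrees). Lowered before, it falls shut.
- wide_bin_lid (a joint): Opening angle of the wide bin's lid, rad: 0 shut, grows as it opens, stop at 1.05. The lid weighs 0.3 to 0.5 kg and falls shut by itself (about 2 N at the handle). It rests on the caught stay at about 0.77.
- narrow_bin_lid (a joint): Opening angle of the lid of the narrow bin (same make, 190 mm deep but only 100 mm wide, lid 144 mm wide), rad: 0 shut. To be left shut.
- spoon: Steel teaspoon, 134 mm long, lying flat at the front of the cooktop. Origin at its middle, underside. To be left alone.

How it is judged:
By the outcome, as a careful person would: the job done as asked, in the order asked, and still so for the second after the job is handed in, with the robot touching nothing.
It also fails if it takes over 38 s, if anything falls off the work surface, if the arm or the gripper's body presses on something with over 40 N, if the wrist force passes 120 N, or if a joint passes its speed limit or range.

### The arm

A 7-joint arm with a two-finger parallel gripper is mounted at the origin on a cart in front of the work surface, level with it; the furniture and walls round the work are solid. World frame = base frame: x ahead of the robot, y to its left, z up, the work surface at z = 0. Lengths are in m, angles in rad, forces in N, time in s.
With the tool pointing down it reaches from about 0.425 to 0.95 m from the base axis. Payload 4.7 kg.
Tool frame: the origin (TCP) lies midway between the tips of the shut fingers; the grasp point (between the pads) lies robot.tcp_to_grasp behind it (robot.tcp_to_grasp is the distance from the TCP to the grasp point, in m); z points along the fingers, y is the line along which they close (so a half turn about z gives the same grasp; the last joint's range is limited). The gripper opens to 87 mm and grips with 3 to 60 N. Pads are 19 mm wide; open, the fingers measure 117 mm over their backs; the gripper's body (75 mm by 190 mm) begins 51 mm behind the grasp point.
Start: joints at [1.186, 0.469, -0.049, 1.532, 0.024, 1.141, -0.082], TCP at [0.235, -0.633, 0.223] pointing down, gripper open.
Joint ranges: [-2.59, 2.59], [-0.33, 1.99], [-1.39, 1.29], [0.1, 2.45], [-1.04, 4.18], [0.21, 1.99], [-2.66, 2.66]. Speed limits (rad/s): [2.57, 2.57, 3.14, 3.14, 3.14, 3.14, 3.14].

### API

Orientations are given as [roll, pitch, yaw] about the fixed x, y, z axes, in that order (R = Rz(yaw) Ry(pitch) Rx(roll)).
In Python, from bench import robot gives the robot as it stands.
- The arm moves only by the tool step_arm, never from a script. Its argument "deltas" is a list of rows, each a list of 2 entries, a list of its own where there are three numbers: the shift along the tool's x, y, z in mm, then the turn, a rotation vector about the tool's x, y, z in rad. A call has exactly 5 rows; each row is the pose to reach, as a shift and turn from the pose commanded when the call began, along the tool's axes at that moment; what a row does not reach only later rows make up. A row lasts 1/10 s, in which the tool goes at most 50 mm and 8.59 degrees, less where a joint would pass 70% of its speed; a pose out of reach is approached as far as the arm can. A call with a gripper value outside its range is refused whole. "jaw" is the opening in per cent of the stroke, from 0 (shut) to 100 (fully open), set as the call begins (left out, the last holds). The fingers move at their own pace and stop on an object; "squeeze" is the grip in N (left out, the last holds). Time passes only in rows, so rows that repeat a pose let the fingers close, or fill a call up. It gives the time, the measured TCP pose, the force, the opening and the grip force at its end, in the units of the state.
- robot.get_obs(): the state, without advancing time (a new reading comes with each control period).
- robot.camera(name): name is "scene" or "top"; returns a dict with "pixels" (384x512x3 uint8, blue, green, red), "fx", "fy", "cx", "cy" (pixels), "R" (3x3) and "t" (3): a world point X has camera coordinates R X + t. Camera axes: x right, y down, z forward; pixel columns grow to the right and rows downward; lengths in m; the calibration is good to about 2 mm. A picture is of the moment at which its call begins. There is no depth.
- robot.close_job(): hands the job in; it is judged then, once.
Trained networks look in the newest picture that a camera, given by its name, has taken for a name from the list of things; names that differ only in an ending like _2 or _b are one class to them, and where a whole thing is asked for, a point or a joint stands for the part that bears it (a point fixed in the world has none). Each returns a list of dicts, best first, with "p" (0 to 1); they miss things now and then, are a little off and sometimes report something else, mostly with a low value. They report only what shows in the picture. A call takes as long as a camera call.
- robot.search_frame(camera, name): "point" ([x, y, z] in m, in world coordinates, good to about 4 mm: the middle of the surface that is visible of it).
- robot.masks_of(camera, name): "mask" (384x512 bool, what is visible of it).
- robot.place_of(camera, name): "point" ([x, y, z] in m, in world coordinates, good to about 4 mm: a listed point, or the origin of a listed thing).
The state is a dict: "time": time; "joint_pos": joint angles; "qvel": joint speeds; "effort": joint torques, N m; "tool_pos": TCP position; "ee_rot": TCP orientation; "wrist_force": force on the tool from outside, world axes, zero at the start; "ft_torque": the same for the moment, N m; "finger_gap": finger opening in m; "finger_force": force on a finger pad.
Only numpy, scipy, OpenCV 4.12 (cv2) and the standard library are available. Lean on these libraries where they do the work, as an engineer would, in place of code of your own. Each camera call takes 0.05 s, during which the arm holds its last target. There are 200 camera calls.

## Working session

There is one attempt and no reset: what is moved stays moved. The work goes in short steps, Python scripts to look and compute and a tool call to move; the robot and the scene stay as the last step left them, time stands still between calls to the robot, and variables do not carry over. Pictures are saved under pics/ and viewed, at most 10 in all, crops included, and the job is handed in when it is done.

Besides the shell and the picture viewer there is one more tool, called after "Emit:" as name(argument=value, ...) on one line, values as JSON. step_arm: Moves the arm, as the interface text tells. Its arguments: {"type":"object","properties":{"deltas":{"type":"array"},"jaw":{"type":"number"},"squeeze":{"type":"number"}},"required":["deltas"]}

```bash
mkdir -p pics; python3 - <<'E'
from bench import robot
import cv2,numpy as np
o=robot.get_obs(); print(o['time'],o['tool_pos'],o['ee_rot'],o['finger_gap'],robot.tcp_to_grasp)
ims=[]
for c in("scene","top"):
    k=robot.camera(c); ims.append(k["pixels"])
    print(c,-k["R"].T@k["t"])
    for n in("wide_bin","wide_bin_handle","wide_bin_roller","spoon","narrow_bin_lid"):
        f=robot.place_of if n!="narrow_bin_lid" else robot.search_frame
        print(n,[(np.round(d["point"],3),round(d["p"],2)) for d in f(c,n)[:2]])
cv2.imwrite("pics/a.png",cv2.resize(np.vstack(ims),(400,600))) 
cv2.imwrite("pics/s.png",ims[0]);cv2.imwrite("pics/t.png",ims[1])
E
```

```text
0.0 [ 0.23493716 -0.63216958  0.22149757] [-3.13966876e+00  6.50496308e-05  3.55810053e-01] 0.08711429395206734 0.0187
scene [0.03525838 0.4776043  0.71954706]
wide_bin [(array([ 0.592, -0.155, -0.   ]), 0.77)]
wide_bin_handle [(array([ 0.48 , -0.121,  0.137]), 0.78), (array([ 0.371, -0.058, -0.001]), 0.56)]
wide_bin_roller []
spoon [(array([ 0.374, -0.059, -0.001]), 0.77)]
narrow_bin_lid [(array([0.565, 0.165, 0.11 ]), 0.71)]
top [ 0.35227938 -0.07256088  0.94558531]
wide_bin [(array([ 0.601, -0.156,  0.002]), 0.68)]
wide_bin_handle [(array([ 0.476, -0.12 ,  0.129]), 0.93)]
wide_bin_roller []
spoon [(array([ 0.373, -0.056,  0.001]), 0.62)]
narrow_bin_lid [(array([0.574, 0.164, 0.11 ]), 0.88)]
```

View pics/s.png

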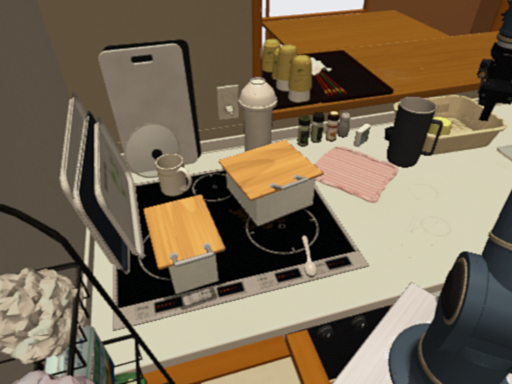

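View pics/t.png

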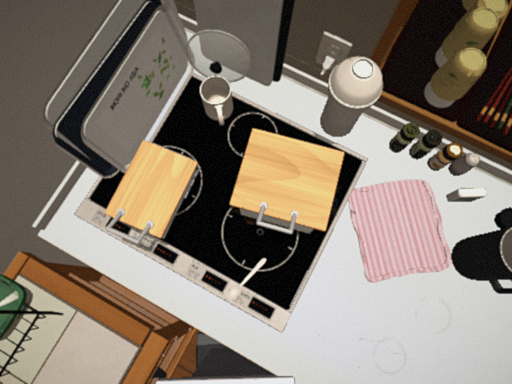

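The scene picture shows the wide bin around (270,180) with its handle at (290,184). The narrow bin is at (185,240) and the spoon at (310,255). In the top view the wide lid is at (288,180) and its handle bar at (278,221). A black jug stands on the right, near the path.

```bash
cat > h.py <<'E'
from bench import robot
import cv2,numpy as np
def ray(k,uv,z):
    uv=np.asarray(uv,float).reshape(-1,2)
    d=np.c_[(uv[:,0]-k["cx"])/k["fx"],(uv[:,1]-k["cy"])/k["fy"],np.ones(len(uv))]@k["R"]
    c=-k["R"].T@k["t"]; return c+d*((z-c[2])/d[:,2])[:,None]
E
python3 - <<'E'
from h import *
for c in("top","scene"):
    k=robot.camera(c)
    im=k["pixels"]; 
    m=robot.masks_of(c,"wide_bin_lid")[0]["mask"]
    hsv=cv2.cvtColor(im,cv2.COLOR_BGR2HSV)
    w=(m&(hsv[...,1]>80)).astype(np.uint8)
    w=cv2.morphologyEx(w,cv2.MORPH_OPEN,np.ones((5,5)))
    cs=max(cv2.findContours(w,0,2)[0],key=cv2.contourArea)
    P=ray(k,cs,0.112)[:,:2]*1000
    r=cv2.minAreaRect(P.astype(np.float32)); print(c,r,m.sum(),w.sum())
    print(cv2.boxPoints(r).round())
    h=robot.masks_of(c,"wide_bin_handle")
    print([ (x["p"],x["mask"].sum()) for x in h])
# jug/extents at robot path: pixels of the black jug (scene ~ (412,100) top, base (405,160))
k=robot.camera("scene"); print(ray(k,[[405,160]],0),ray(k,[[412,102]],.15))
k=robot.camera("top");print(ray(k,[[490,250],[500,290]],.1))
E
```

```text
top ((591.9636840820312, -156.10479736328125), (223.09869384765625, 193.56491088867188), 72.23777770996094) 8038 7664
[[ 466. -233.]
 [ 650. -292.]
 [ 718.  -79.]
 [ 534.  -20.]]
[(0.83, np.int64(8266))]
scene ((590.9522094726562, -154.2557830810547), (226.9056854248047, 198.59066772460938), 72.53255462646484) 3558 3310
[[ 462. -233.]
 [ 652. -292.]
 [ 720.  -76.]
 [ 530.  -16.]]
[(0.57, np.int64(3603))]
[[ 0.39105509 -0.60711122  0.        ]] [[ 0.45746938 -0.70744428  0.15      ]]
[[ 0.41671244 -0.59680606  0.1       ]
 [ 0.33079529 -0.60316306  0.1       ]]
```

Emit:
step_arm(deltas=[[[0, 0, -25], [0, 0, 0]], [[0, 0, -50], [0, 0, 0]], [[0, 0, -80], [0, 0, 0]], [[0, 0, -100], [0, 0, 0]], [[0, 0, -100], [0, 0, 0]]], jaw=100)

```text
time: 1.5
tool_pos: [0.2358, -0.6342, 0.3265]
ee_rot: [3.134, -0.0, 0.356]
wrist_force: [-0.2, 0.4, -0.2]
finger_gap: 0.0869
finger_force: 0.0
```

The two lid fits agree. The lid's yaw is about -0.309 rad and the handle is at about (0.475, -0.119, 0.135). I'll swing over to it now, high enough to clear the jug.

Emit:
step_arm(deltas=[[[20, -20, 0], [0, 0, -0.05]], [[53, -53, 0], [0, 0, -0.12]], [[86, -85, 0], [0, 0, -0.2]], [[119, -118, 0], [0, 0, -0.27]], [[150, -150, 0], [0, 0, -0.35]]])

```text
time: 2.0
tool_pos: [0.3239, -0.4374, 0.3213]
ee_rot: [-3.14, -0.0, 0.709]
wrist_force: [1.6, -0.5, 0.2]
finger_gap: 0.0874
finger_force: 0.0
```

```bash
cat >> h.py <<'E'
from scipy.spatial.transform import Rotation as Ro
def go(p,yaw):
    o=robot.get_obs(); R=Ro.from_euler("xyz",o["ee_rot"])
    T=Ro.from_euler("xyz",[np.pi,0,yaw])
    print(o["time"],np.round(o["tool_pos"],4),np.round(o["ee_rot"],3),"d mm",np.round(R.inv().apply(np.array(p)-o["tool_pos"])*1000,1),"turn",np.round((R.inv()*T).as_rotvec(),3))
E
python3 -c "
from h import *
go([.475,-.119,.2],1.262)"
```

```text
2.0 [ 0.3239 -0.4374  0.3213] [-3.14  -0.     0.709] d mm [ 322.  -143.   121.6] turn [-0.002 -0.001 -0.553]
```

Emit:
step_arm(deltas=[[[40, -18, 0], [0, 0, -0.07]], [[80, -36, 0], [0, 0, -0.15]], [[120, -54, 5], [0, 0, -0.22]], [[160, -72, 10], [0, 0, -0.3]], [[200, -90, 15], [0, 0, -0.37]]])

```text
time: 2.5
tool_pos: [0.4173, -0.2397, 0.3065]
ee_rot: [-3.141, 0.0, 1.079]
wrist_force: [0.8, 0.2, 0.2]
finger_gap: 0.0874
finger_force: 0.0
```

```bash
python3 -c "
from h import *
go([.475,-.119,.2],1.262)"
```

```text
2.5 [ 0.4173 -0.2397  0.3065] [-3.141  0.     1.079] d mm [133.7  -6.  106.4] turn [-0.001  0.    -0.183]
```

Emit:
step_arm(deltas=[[[35, -2, 15], [0, 0, -0.06]], [[75, -3, 40], [0, 0, -0.12]], [[110, -5, 70], [0, 0, -0.18]], [[130, -6, 95], [0, 0, -0.183]], [[134, -6, 106], [0, 0, -0.183]]], jaw=42)

```text
time: 3.0
tool_pos: [0.4745, -0.1178, 0.1987]
ee_rot: [-3.137, -0.001, 1.264]
wrist_force: [-1.8, -0.4, -0.0]
finger_gap: 0.0551
finger_force: 0.0
```

```bash
python3 - <<'E'
from h import *
ims=[]
for c in("scene","top"):
    k=robot.camera(c)
    print(c,[(np.round(d["point"],3),round(d["p"],2)) for d in robot.place_of(c,"wide_bin_handle")[:2]])
    x=k["pixels"]; ims.append(cv2.resize(x[110:260,200:400] if c=="scene" else x[110:260,200:400],None,fx=2,fy=2))
    o=robot.get_obs(); p=k["R"]@o["tool_pos"]+k["t"]; print("tcp px",k["fx"]*p[0]/p[2]+k["cx"],k["fy"]*p[1]/p[2]+k["cy"])
cv2.imwrite("pics/b.png",np.hstack(ims))
go([.475,-.119,.119],1.262)
E
```

```text
scene [(array([ 0.478, -0.12 ,  0.137]), 0.88)]
tcp px 297.1549053846046 162.37617094067969
top []
tcp px 277.22510679526124 221.8872135025084
3.2 [ 0.4756 -0.1225  0.2019] [3.141e+00 1.000e-03 1.257e+00] d mm [ 3.2 -1.7 82.9] turn [ 0.     0.001 -0.005]
```

View pics/b.png

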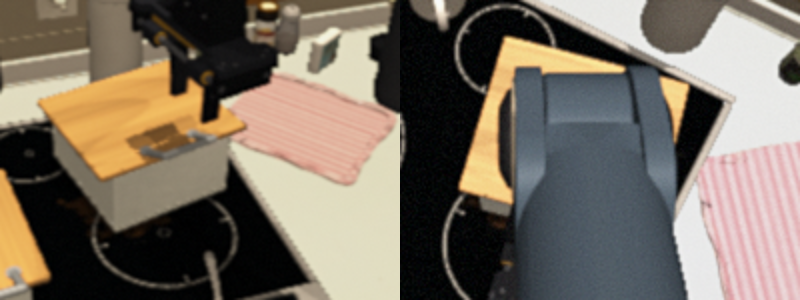

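The picture shows the fingers straddling the handle: bar at crop pixel (180,145), fingertips at (178,90) and (212,118). I'll descend with the jaw narrowed.

Emit:
step_arm(deltas=[[[1, -1, 10], [0, 0, 0]], [[3, -1, 30], [0, 0, 0]], [[3, -1, 55], [0, 0, 0]], [[3, -1, 75], [0, 0, 0]], [[3, -1, 83], [0, 0, 0]]], jaw=36)

```text
time: 3.7
tool_pos: [0.4745, -0.1187, 0.1172]
ee_rot: [-3.14, 0.001, 1.257]
wrist_force: [-0.9, -0.7, 0.8]
finger_gap: 0.0316
finger_force: 0.0
```

Emit:
step_arm(deltas=[[[0, 0, 0], [0, 0, 0]], [[0, 0, 0], [0, 0, 0]], [[0, 0, 0], [0, 0, 0]], [[0, 0, 0], [0, 0, 0]], [[0, 0, 0], [0, 0, 0]]], jaw=0, squeeze=20)

```text
time: 4.2
tool_pos: [0.4774, -0.1183, 0.1196]
ee_rot: [3.137, -0.0, 1.259]
wrist_force: [2.7, -1.8, 1.8]
finger_gap: 0.0091
finger_force: 20.0
```

```bash
python3 - <<'E'
from h import *
k=robot.camera("scene"); cv2.imwrite("pics/c.png",cv2.resize(k["pixels"][110:260,200:400],None,fx=2.5,fy=2.5))
o=robot.get_obs(); print(o["wrist_force"],o["finger_gap"],o["finger_force"])
go([.475,-.119,.119],1.262)
# arc rows: offsets in tool frame (y = bin +x, z = down) from the shut pose
r=np.hypot(220,35);a=np.arctan2(35,220)
for t in np.arange(0,1.0,.1).tolist()+[.77,.92,.95]: print(round(t,2),np.round([r*np.cos(a)-r*np.cos(a+t),-(r*np.sin(a+t)-35)],1))
E
```

```text
[ 3.44327894 -1.01890425  1.39620527] 0.009102857587810488 19.99375730752945
4.25 [ 0.4774 -0.1183  0.1196] [ 3.137 -0.     1.259] d mm [-1.5 -2.1  0.6] turn [ 0.004 -0.    -0.003]
0.0 [ 0. -0.]
0.1 [  4.6 -21.8]
0.2 [ 11.3 -43. ]
0.3 [ 20.2 -63.5]
0.4 [ 31.  -82.9]
0.5 [  43.7 -101.2]
0.6 [  58.2 -118.1]
0.7 [  74.3 -133.5]
0.8 [  91.8 -147.2]
0.9 [ 110.7 -159.1]
0.77 [  86.4 -143.3]
0.92 [ 114.6 -161.2]
0.95 [ 120.5 -164.3]
```

View pics/c.png

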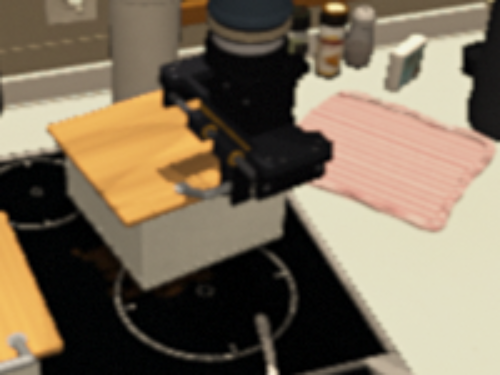

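The picture shows the fingers closed on the bar at (210,185). The gap is 9 mm at 20 N, so the handle is held. Now I'll lift along the arc.

Emit:
step_arm(deltas=[[[0, 2, -11], [0, 0, 0]], [[0, 4.6, -22], [0, 0, 0]], [[0, 8.4, -34.6], [0, 0, 0]], [[0, 13, -47], [0, 0, 0]], [[0, 20, -63.5], [0, 0, 0]]])

```text
time: 4.75
tool_pos: [0.4968, -0.1244, 0.1825]
ee_rot: [3.137, -0.001, 1.259]
wrist_force: [10.0, -4.0, -7.6]
finger_gap: 0.0091
finger_force: 20.0
```

```bash
python3 - <<'E'
from h import *
k=robot.camera("scene"); cv2.imwrite("pics/d.png",cv2.resize(k["pixels"][110:260,200:400],None,fx=2.5,fy=2.5))
o=robot.get_obs(); print(o["wrist_force"],o["finger_gap"],o["finger_force"],o["ft_torque"])
go([.475,-.119,.119],1.262)
E
```

```text
[ 4.23392465 -1.44645949 -2.03573148] 0.009184621316012628 19.999970197677612 [-0.30624085 -0.805338    0.07065523]
4.8 [ 0.4982 -0.1249  0.1853] [ 3.135e+00 -1.000e-03  1.258e+00] d mm [ -1.6 -24.3  66.1] turn [ 0.007 -0.001 -0.004]
```

View pics/d.png

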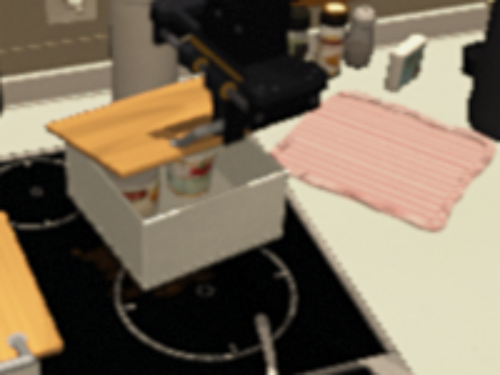

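The lid (crop (140,130)) is opening about 0.3 rad with the bar still held. I'll continue.

Emit:
step_arm(deltas=[[[0, 5.3, -10], [0, 0, 0]], [[0, 13, -23], [0, 0, 0]], [[0, 21, -34], [0, 0, 0]], [[0, 29, -44.7], [0, 0, 0]], [[0, 38, -54.6], [0, 0, 0]]])

```text
time: 5.3
tool_pos: [0.5311, -0.1353, 0.236]
ee_rot: [-3.141, -0.001, 1.259]
wrist_force: [4.7, -0.9, -7.5]
finger_gap: 0.009
finger_force: 20.0
```

Emit:
step_arm(deltas=[[[0, 8, -8], [0, 0, 0]], [[0, 16, -15.4], [0, 0, 0]], [[0, 24.5, -22.5], [0, 0, 0]], [[0, 33.6, -29], [0, 0, 0]], [[0, 43, -35], [0, 0, 0]]])

```text
time: 5.8
tool_pos: [0.5714, -0.148, 0.2727]
ee_rot: [-3.139, 0.0, 1.259]
wrist_force: [-3.5, 2.8, 4.5]
finger_gap: 0.009
finger_force: 20.0
```

```bash
python3 - <<'E'
from h import *
o=robot.get_obs(); print(o["wrist_force"],o["finger_gap"],o["finger_force"])
go([.4774,-.1183,.1196],1.259)
E
```

```text
[-3.47993196  2.76410859  4.45107905] 0.008974057427631108 19.98781979084015
5.8 [ 0.5714 -0.148   0.2727] [-3.139  0.     1.259] d mm [ -0.5 -98.2 153.4] turn [-0.003  0.     0.   ]
```

Emit:
step_arm(deltas=[[[0, 8, -5], [0, 0, 0]], [[0, 16, -9], [0, 0, 0]], [[0, 21.5, -12], [0, 0, 0]], [[0, 21.5, -12], [0, 0, 0]], [[0, 21.5, -12], [0, 0, 0]]])

```text
time: 6.3
tool_pos: [0.5931, -0.1549, 0.2851]
ee_rot: [3.14, -0.001, 1.259]
wrist_force: [-4.3, 3.9, 5.0]
finger_gap: 0.0092
finger_force: 20.0
```

```bash
python3 - <<'E'
from h import *
k=robot.camera("scene"); a=cv2.resize(k["pixels"][90:240,200:400],None,fx=2,fy=2)
print([(np.round(d["point"],3),round(d["p"],2)) for d in robot.place_of("scene","wide_bin_roller")])
k=robot.camera("top"); b=cv2.resize(k["pixels"][90:240,200:400],None,fx=2,fy=2)
print([(np.round(d["point"],3),round(d["p"],2)) for d in robot.place_of("top","wide_bin_roller")])
cv2.imwrite("pics/e.png",np.hstack([a,b]))
o=robot.get_obs(); print(o["wrist_force"],o["finger_gap"],o["finger_force"])
go([.4774,-.1183,.1196],1.259)
E
```

```text
[(array([ 0.607, -0.269,  0.082]), 0.46)]
[]
[-2.96262041  3.32955137  5.67501054] 0.009418635807751876 20.01647114753723
6.5 [ 0.5929 -0.1549  0.285 ] [ 3.14  -0.     1.259] d mm [  -0.7 -121.4  165.3] turn [ 0.001 -0.     0.   ]
```

View pics/e.png

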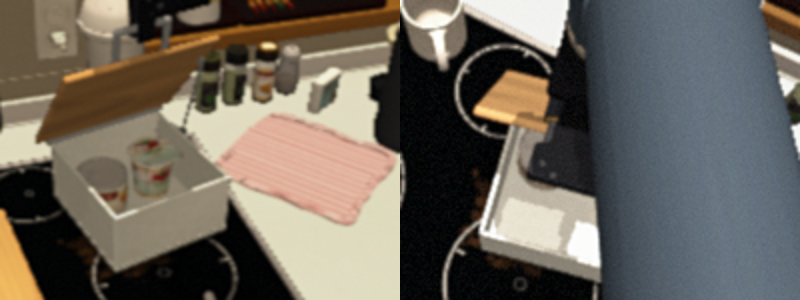

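The lid is up at about 0.95 rad, with the handle at (140,40). The stay strap hangs visible at (187,120). I'll ease it down now.

Emit:
step_arm(deltas=[[[0, -3, 1.5], [0, 0, 0]], [[0, -7, 3.7], [0, 0, 0]], [[0, -12, 6.7], [0, 0, 0]], [[0, -17, 9.6], [0, 0, 0]], [[0, -21, 12], [0, 0, 0]]])

```text
time: 7.0
tool_pos: [0.573, -0.1486, 0.2731]
ee_rot: [3.139, -0.0, 1.259]
wrist_force: [-1.7, 1.9, 4.4]
finger_gap: 0.0093
finger_force: 20.0
```

Emit:
step_arm(deltas=[[[0, -2, 1.4], [0, 0, 0]], [[0, -4, 2.8], [0, 0, 0]], [[0, -6, 4.2], [0, 0, 0]], [[0, -8, 5.6], [0, 0, 0]], [[0, -10, 7], [0, 0, 0]]])

```text
time: 7.5
tool_pos: [0.5632, -0.1456, 0.2658]
ee_rot: [3.141, 0.0, 1.259]
wrist_force: [-5.7, 3.2, 6.1]
finger_gap: 0.0092
finger_force: 20.0
```

```bash
python3 - <<'E'
from h import *
k=robot.camera("scene")
print([(np.round(d["point"],3),round(d["p"],2)) for d in robot.place_of("scene","wide_bin_roller")])
o=robot.get_obs(); print(o["wrist_force"],o["finger_gap"],o["finger_force"])
go([.4774,-.1183,.1196],1.259)
cv2.imwrite("pics/f.png",cv2.resize(k["pixels"][100:200,220:340],None,fx=5,fy=5))
E
```

```text
[(array([ 0.618, -0.271,  0.072]), 0.37)]
[-5.14898033  2.86879198  5.45710353] 0.008860120627044202 20.002292096614838
7.6 [ 0.5628 -0.1455  0.2656] [3.141 0.    1.259] d mm [ -0.3 -89.7 145.9] turn [0. 0. 0.]
```

View pics/f.png

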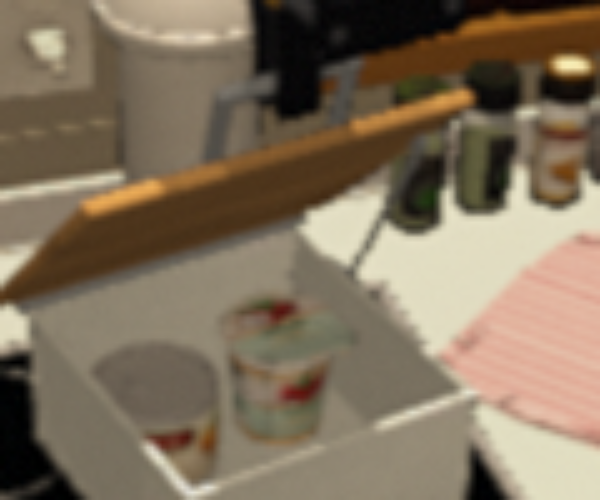

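The strap is visible at (370,240), and the lid is near 0.79 rad. I'll lower it a little more and watch for the force to rise.

Emit:
step_arm(deltas=[[[0, -1, 0.7], [0, 0, 0]], [[0, -2, 1.5], [0, 0, 0]], [[0, -3, 2.3], [0, 0, 0]], [[0, -4, 3], [0, 0, 0]], [[0, -4, 3], [0, 0, 0]]])

```text
time: 8.1
tool_pos: [0.5596, -0.1444, 0.2629]
ee_rot: [3.14, 0.0, 1.259]
wrist_force: [-3.7, 3.2, 6.6]
finger_gap: 0.0093
finger_force: 20.0
```

Emit:
step_arm(deltas=[[[0, -1, 0.7], [0, 0, 0]], [[0, -2, 1.5], [0, 0, 0]], [[0, -3, 2.2], [0, 0, 0]], [[0, -3, 2.2], [0, 0, 0]], [[0, -3, 2.2], [0, 0, 0]]])

```text
time: 8.6
tool_pos: [0.5582, -0.1439, 0.2618]
ee_rot: [3.136, -0.0, 1.259]
wrist_force: [-1.6, 2.4, 8.7]
finger_gap: 0.0094
finger_force: 20.0
```

Emit:
step_arm(deltas=[[[0, -1, 0.7], [0, 0, 0]], [[0, -2, 1.5], [0, 0, 0]], [[0, -3, 2.2], [0, 0, 0]], [[0, -3, 2.2], [0, 0, 0]], [[0, -3, 2.2], [0, 0, 0]]])

```text
time: 9.1
tool_pos: [0.557, -0.1435, 0.2608]
ee_rot: [3.132, -0.001, 1.259]
wrist_force: [0.2, 2.1, 11.0]
finger_gap: 0.0092
finger_force: 20.0
```

```bash
python3 - <<'E'
from h import *
k=robot.camera("scene")
o=robot.get_obs(); print(o["wrist_force"])
go([.4774,-.1183,.1196],1.259)
for c in("scene",): print([(np.round(d["point"],3),round(d["p"],2)) for d in robot.place_of(c,"wide_bin_roller")])
E
```

```text
[ 0.60322983  0.899657   11.74840831]
9.15 [ 0.557  -0.1435  0.2608] [ 3.132e+00 -1.000e-03  1.259e+00] d mm [ -0.5 -84.9 140.4] turn [ 0.01  -0.001 -0.   ]
[(array([ 0.619, -0.272,  0.074]), 0.56)]
```

The force climbs while the lid and roller stay put, so the stay carries the lid. I'll relieve the pressing, open modestly and withdraw straight up.

Emit:
step_arm(deltas=[[[0, 1.5, -1.1], [0, 0, 0]], [[0, 3, -2.2], [0, 0, 0]], [[0, 5, -3.7], [0, 0, 0]], [[0, 5, -3.7], [0, 0, 0]], [[0, 5, -3.7], [0, 0, 0]]])

```text
time: 9.7
tool_pos: [0.5592, -0.1443, 0.2626]
ee_rot: [3.139, -0.0, 1.259]
wrist_force: [-3.0, 2.5, 7.1]
finger_gap: 0.0094
finger_force: 20.0
```

Emit:
step_arm(deltas=[[[0, 0, 0], [0, 0, 0]], [[0, 0, 0], [0, 0, 0]], [[0, 0, 0], [0, 0, 0]], [[0, 0, 0], [0, 0, 0]], [[0, 0, 0], [0, 0, 0]]], jaw=34)

```text
time: 10.2
tool_pos: [0.558, -0.1446, 0.2607]
ee_rot: [-3.142, 0.0, 1.259]
wrist_force: [0.6, -0.1, -0.1]
finger_gap: 0.029
finger_force: 0.0
```

```bash
python3 - <<'E'
from h import *
k=robot.camera("scene")
o=robot.get_obs(); print(o["wrist_force"],o["finger_gap"])
for n in("wide_bin_roller","wide_bin_handle"): print([(np.round(d["point"],3),round(d["p"],2)) for d in robot.place_of("scene",n)])
go([.4774,-.1183,.1196],1.259)
cv2.imwrite("pics/g.png",cv2.resize(k["pixels"][100:200,220:340],None,fx=5,fy=5))
E
```

```text
[-1.13662745  0.85116274 -0.48696128] 0.029309844562142997
[(array([ 0.619, -0.272,  0.075]), 0.62)]
[(array([ 0.562, -0.146,  0.279]), 0.94), (array([ 0.596, -0.153,  0.002]), 0.53)]
10.35 [ 0.558  -0.1443  0.2609] [3.142 0.    1.259] d mm [  0.  -84.8 141.3] turn [ 0.  0. -0.]
```

View pics/g.png

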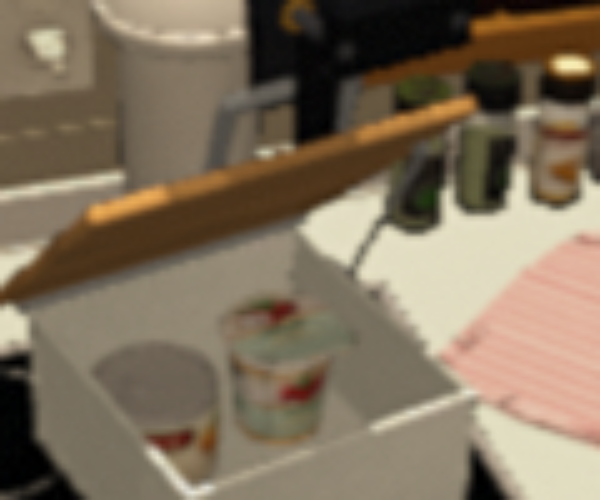

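The jaw is open at 29 mm with no force on it, and the lid holds at (280,190) on its stay. Withdrawing straight up.

Emit:
step_arm(deltas=[[[0, 2, -5], [0, 0, 0]], [[0, 2, -15], [0, 0, 0]], [[0, 2, -30], [0, 0, 0]], [[0, 2, -55], [0, 0, 0]], [[0, 0, -85], [0, 0, 0]]])

```text
time: 10.85
tool_pos: [0.5578, -0.1443, 0.3469]
ee_rot: [-3.141, -0.0, 1.259]
wrist_force: [0.5, 0.5, 0.5]
finger_gap: 0.0293
finger_force: 0.0
```

Emit:
step_arm(deltas=[[[0, -10, -20], [0, 0, 0]], [[0, -30, -40], [0, 0, 0]], [[0, -55, -45], [0, 0, 0]], [[0, -75, -45], [0, 0, 0]], [[0, -80, -45], [0, 0, 0]]])

```text
time: 11.35
tool_pos: [0.4808, -0.1189, 0.3927]
ee_rot: [3.139, 0.001, 1.259]
wrist_force: [0.3, 0.3, -0.1]
finger_gap: 0.0295
finger_force: 0.0
```

```bash
python3 - <<'E'
from h import *
k=robot.camera("scene")
o=robot.get_obs(); print(o["wrist_force"],o["finger_gap"],o["time"],o["tool_pos"])
for n in("wide_bin_roller","wide_bin_handle","spoon"): print([(np.round(d["point"],3),round(d["p"],2)) for d in robot.place_of("scene",n)])
cv2.imwrite("pics/i.png",k["pixels"])
E
```

```text
[-0.9549028   0.37451288  0.08085566] 0.02948853804137774 11.4 [ 0.48098166 -0.11911243  0.39233418]
[(array([ 0.617, -0.273,  0.077]), 0.4)]
[(array([ 0.562, -0.146,  0.279]), 0.83)]
[(array([ 0.371, -0.058, -0.002]), 0.49)]
```

View pics/i.png

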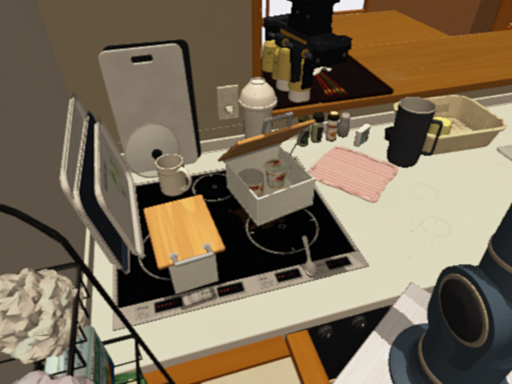

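The picture shows the wide lid propped open at (265,140) and the gripper clear above it. The narrow bin is shut at (185,225) and the spoon at (310,255) hasn't moved. Handing in.

```bash
python3 -c "
from bench import robot
print(robot.close_job())"
```

```text
the job is handed in; nothing more can be done
None
```

The wide bin's lid is propped open on its stay and released, the narrow bin and the spoon are untouched, and the job was handed in at about 11.4 s (the judge's verdict was not returned).

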